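Switch on the cutter's guarded vacuum toggle

TASK

Switch on the vacuum hold-down at the sheet cutter's control box: raise the hinged metal guard by its front lip with a finger, and while the guard lies on the finger push the toggle beneath it over, away from the lip and towards the hinge, until it snaps; then draw the finger out so that the guard drops fully shut. Touch and push gently, pinch and pick up nothing, do not press the mushroom stop button beside the guard, and leave the squeegee, knife, tape roll and spray bottle where they are.

Things in the scene. Friction and masses are not known exactly. Their poses are not given: they have to be found in the camera images.
- control_box: Grey control box of a flatbed sheet cutter, bolted down, 150 (x) x 240 (y) x 70 mm high. Origin at the centre of its underside; its x axis points from its front edge (x -75 mm) to its back, z up. Turned so that its front looks roughly to the robot's right (-y). On its flat top: the guarded toggle at the front edge (y -52 mm), a stop button and, at x +42, y +62 mm, a fixed dial 20 mm tall.
- guard (a joint): Hinge angle of the guard, rad: 0 shut, grows as its front lip rises, stop at 1.25. Bent aluminium cover, 58 mm wide, hinged at its rear edge (far from the lip) about an axis along the box's y. About 80 g, turns freely, cannot stay up by itself and falls shut from any angle.
- guard_hinge (a point): HINGE: middle of the guard's hinge axis, fixed, 12 mm above the box's top, 46 mm behind its front edge. Shut, the guard's flat top reaches 46 mm in front of HINGE, underside 28 mm above it. Its front wall (43 to 46 mm in front) hangs down to 12 mm above it. Cheeks 52 mm apart inside hang to 13 mm above it, lower only within 15 mm of the hinge.
- guard_lip (a point): Middle of the lower front edge of the guard's finger lip; moves with the guard. The lip is 58 mm wide and 3 mm thick, and projects forward from the foot of the guard's front wall to 58 mm in front of HINGE. Shut: underside level, 12 mm above HINGE, 24 mm above the box's top; it overhangs the box's front edge by 12 mm, with free air beneath.
- toggle (a joint): Angle of the toggle's metal bat, rad: 0 off (leaning 0.3 rad from upright towards the lip), 0.6 on (leaning 0.3 rad towards the hinge), swinging in the box's x-z plane. Snap action: past 0.3 it snaps over and stays; before that it springs back. Takes about 4 N near the tip.
- toggle_pivot (a point): Pivot of the toggle, level with the box's top, fixed, 26 mm in front of HINGE, 20 mm behind the box's front edge. The bat stands here in a fixed bushing 13 mm across and 9 mm tall.
- toggle_tip (a point): Rounded end of the toggle's bat, 36 mm from its pivot; moves with it. Off, it is 34 mm above the box's top and 11 mm in front of the pivot. The bat is 9 mm thick in its outer half and 6 mm below.
- stop_button (a joint): Travel of the mushroom stop button, m: 0 as it stands, 0.006 pressed fully down. Head 40 mm across, its top 32 mm above the box's top, at the box's x -30, y +62 mm. Must not be pressed.
- squeegee: Bystander: loose flat plastic hand squeegee, about 115 x 100 x 15 mm, lying on the table; origin under the middle of it.
- knife: Bystander: loose snap-off knife, 165 x 22 x 18 mm, lying along its x axis; origin under it.
- tape_roll: Bystander: loose roll of tape lying flat, 100 mm across, 24 mm high; origin under its centre.
- spray_bottle: Bystander: loose upright bottle, 56 mm across, 150 mm tall; origin under its centre.

How it is judged:
By the outcome, as a careful person would: the job done as asked, in the order asked, and still so for the second after the job is handed in, with the robot touching nothing.
It also fails if it takes over 35 s, if anything falls off the work surface, if the arm or the gripper's body presses on something with over 40 N, if the wrist force passes 120 N, or if a joint passes its speed limit or range.

ROBOT

A 6-joint arm with a two-finger parallel gripper is mounted at the origin on the work surface. World frame = base frame: x ahead of the robot, y to its left, z up, the work surface at z = 0. Lengths are in m, angles in rad, forces in N, time in s.
With the tool pointing down it reaches from about 0.4 to 0.825 m from the base axis. Payload 7 kg.
Tool frame: the origin (TCP) lies at the very end of the fingers, on their centre line; the grasp point (between the pads) lies 19 mm behind it; z points along the fingers, y is the line along which they close (so a half turn about z gives the same grasp; the last joint's range is limited). The gripper opens to 88 mm and grips with 3 to 60 N. Pads are 19 mm wide; open, the fingers measure 130 mm over their backs; the gripper's body (78 mm by 193 mm) begins 47 mm behind the grasp point.
Start: joints at [-0.91, 0.359, 0.012, 0, -1.224, -0.288], TCP at [0.246, -0.629, 0.227] pointing down, gripper open.
Joint ranges: [-3.07, 3.07], [-1.43, 2.12], [-1.02, 1.25], [-3.03, 1.67], [-3.05, -0], [-3.03, 3.03]. Speed limits (rad/s): [2.39, 2.39, 3.01, 3.14, 3.14, 3.14].

INTERFACE

Orientations are given as [roll, pitch, yaw] about the fixed x, y, z axes, in that order (R = Rz(yaw) Ry(pitch) Rx(roll)).
In Python, from station import arm gives the robot as it stands. The module is installed in compiled form; this text tells all that it offers.
- The arm moves only by the shell command python3 -m crank 'ROWS' [FORCE]. ROWS is JSON, a list of rows, each an object of numbers: "dx", "dy", "dz": the shift along the world's x, y, z in m; "twist": the turn about the world's z in degrees; "grip": the opening, from -1 (shut) to 1 (fully open). A call has exactly 5 rows; each row is the pose to reach, as a shift and turn from the pose commanded when the call began; what a row does not reach only later rows make up. A row lasts 1/12 s, in which the tool goes at most 41.7 mm and 7.16 degrees, less where a joint would pass 70% of its speed; a pose out of reach is approached as far as the arm can. A call with a gripper value outside its range is refused whole. The fingers move at their own pace and stop on an object; FORCE is the grip in N (left out, the last holds). Time passes only in rows, so rows that repeat a pose let the fingers close, or fill a call up. It gives the time, the measured TCP pose, the force, the opening and the grip force at its end, in the units of the state.
- arm.get_state(): the state, without advancing time (a new reading comes with each control period).
- arm.grab_frame(name): name is "side" or "top" or "wrist"; returns the picture (384x512x3 uint8, red, green, blue); there is no depth.
- arm.get_calibration(name): a dict with "fx", "fy", "cx", "cy" (pixels), "k1" (the pictures are not rectified: a ray, as slopes to the right and down, at radius r is drawn at 1 + k1 r^2 times it, then the intrinsics apply), "cam_to_world" (4x4, takes a point from camera to world coordinates); the wrist camera has in their place "tool_from_camera" (4x4, takes a point from camera to tool coordinates, whose origin is the TCP and whose axes are the flange's). Camera axes: x right, y down, z forward; pixel columns grow to the right and rows downward; lengths in m; the calibration is good to about 2 mm. A picture is of the moment at which its call begins: read the wrist's pose just before it. get_calibration takes no time and is no camera call.
- arm.job_done(): hands the job in; it is judged then, once.
The state is a dict: "t": time; "q": joint angles; "qd": joint speeds; "joint_efforts": joint torques, N m; "eef_pos": TCP position; "ee_rot": TCP orientation; "force": force on the tool from outside, world axes, zero at the start; "moment": the same for the moment, N m; "width": finger opening in m; "gripper_force": force on a finger pad.
Only numpy, scipy, OpenCV 4.12 (cv2) and the standard library are available. Lean on these libraries where they do the work, as an engineer would, in place of code of your own. Each camera call takes 0.05 s, during which the arm holds its last target. There are 200 camera calls.

## Working session

There is one attempt and no reset: what is moved stays moved. The work goes in short steps, Python scripts to look and compute and a shell command to move; the robot and the scene stay as the last step left them, time stands still between calls to the robot, and variables do not carry over. Pictures are saved under pics/ and viewed, at most 10 in all, crops included, and the job is handed in when it is done.

```bash
mkdir -p pics; python3 - <<'E'
from station import arm
import cv2,numpy as np
s=arm.get_state();print(s['t'],s['eef_pos'],s['ee_rot'],s['width'])
for n in('side','top'):
    c=arm.get_calibration(n);print(n,{k:np.round(v,4).tolist() for k,v in c.items()})
    cv2.imwrite(f'pics/{n}0.png',cv2.cvtColor(arm.grab_frame(n),cv2.COLOR_RGB2BGR))
c=arm.get_calibration('wrist');print({k:np.round(v,4).tolist() for k,v in c.items()})
a=cv2.imread('pics/side0.png');b=cv2.imread('pics/top0.png')
E
```

```text
0.0 [ 0.24563263 -0.62820377  0.22563982] [ 3.13996880e+00 -1.46474706e-04 -2.76893154e+00] 0.08785630225198882
side {'fx': 424.662, 'fy': 424.662, 'cx': 253.6401, 'cy': 194.8342, 'k1': -0.0981, 'cam_to_world': [[0.9973, -0.0372, 0.0627, 0.5132], [-0.0729, -0.5212, 0.8503, -0.6115], [0.001, -0.8526, -0.5225, 0.5377], [0.0, 0.0, 0.0, 1.0]]}
top {'fx': 421.6881, 'fy': 421.6881, 'cx': 257.7861, 'cy': 184.413, 'k1': 0.0174, 'cam_to_world': [[-0.0027, -0.9884, 0.1517, 0.4485], [-0.9994, 0.0081, 0.035, 0.0748], [-0.0359, -0.1515, -0.9878, 0.8648], [0.0, 0.0, 0.0, 1.0]]}
{'fx': 267.5139, 'fy': 267.5139, 'cx': 251.3982, 'cy': 192.0477, 'k1': -0.0538, 'tool_from_camera': [[0.0003, -0.9616, -0.2746, 0.0748], [1.0, 0.0002, 0.0002, -0.0006], [-0.0002, -0.2746, 0.9616, -0.1585], [0.0, 0.0, 0.0, 1.0]]}
```

View pics/top0.png

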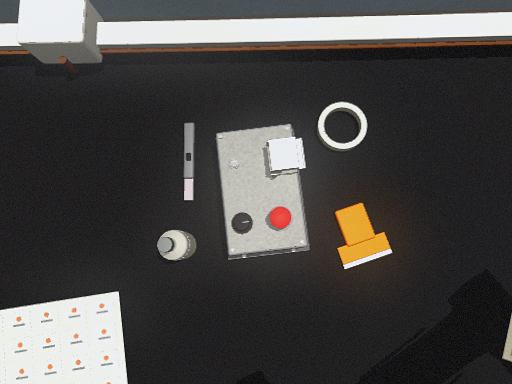

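View pics/side0.png

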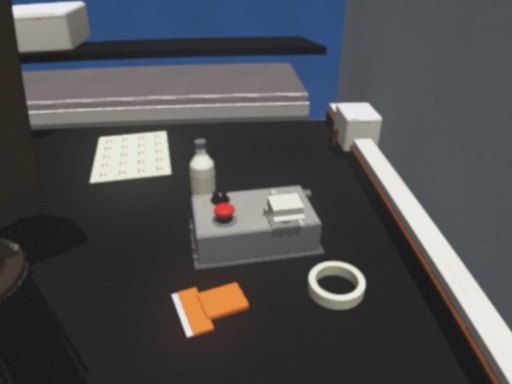

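The top view shows the box at about (262,190) with the guard near (287,155), the stop button at (280,217) and the dial at (242,223). The tape roll is at (342,126), the squeegee at (362,237), the knife at (188,160) and the bottle at (177,244). The side view agrees with this. Next I'll enlarge the box.

```bash
python3 - <<'E'
import cv2
b=cv2.imread('pics/top0.png')[115:265,205:325]
cv2.imwrite('pics/topc.png',cv2.resize(b,None,fx=4,fy=4,interpolation=cv2.INTER_CUBIC))
b=cv2.imread('pics/side0.png')[170:275,180:330]
cv2.imwrite('pics/sidec.png',cv2.resize(b,None,fx=5,fy=5,interpolation=cv2.INTER_CUBIC))
E
```

```text
(no output)
```

View pics/topc.png

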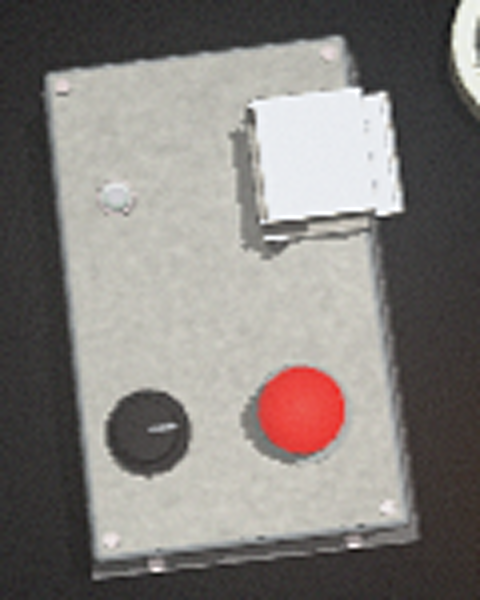

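View pics/sidec.png

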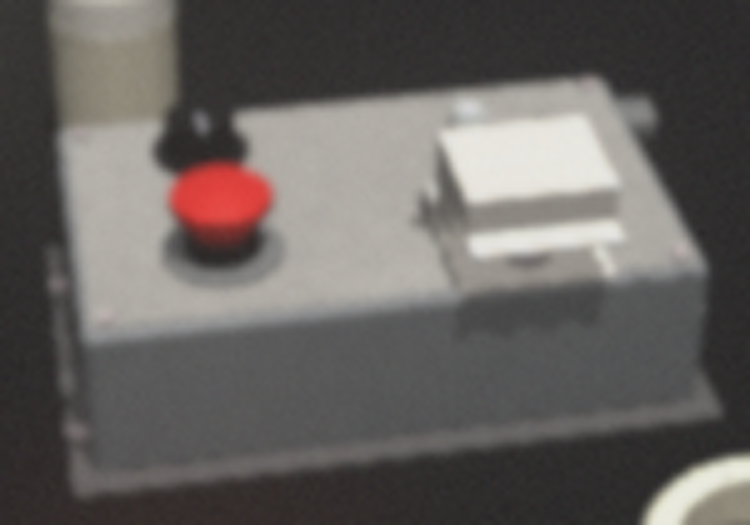

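The crops show the top-face corners, the lip's front corners at topc (390,91) and (403,212), and the guard shut. I'll fit the box pose to both views together.

```bash
cat > h.py <<'E'
import numpy as np
from station import arm
def proj(n,P):
    c=arm.get_calibration(n);T=np.linalg.inv(np.array(c['cam_to_world']))
    p=P@T[:3,:3].T+T[:3,3];s=p[:,:2]/p[:,2:];s=s*(1+c['k1']*(s**2).sum(1,keepdims=True))
    return s*[c['fx'],c['fy']]+[c['cx'],c['cy']]
def b2w(v,B):
    c,s=np.cos(v[2]),np.sin(v[2]);return np.c_[v[0]+c*B[:,0]-s*B[:,1],v[1]+s*B[:,0]+c*B[:,1],B[:,2]]
E
python3 - <<'E'
from h import *
from scipy.optimize import least_squares
A=np.array
T=A([[75,-120,70,47,73],[-75,-120,70,343,38],[-75,120,70,408,525],[75,120,70,95,556],[-87,-81,97,390,91],[-87,-23,97,403,212],[-30,62,102,302,410],[42,62,90,148,432]],float)
S=A([[-75,120,70,82,338],[-75,-120,70,705,270],[75,-120,70,600,78],[75,120,70,60,128],[-87,-23,94,473,256],[-87,-81,94,623,240]],float)
pt=(T[:,3:]+.5)/4-.5+[205,115]; ps=(S[:,3:]+.5)/5-.5+[180,170]
def f(v): return np.r_[proj('top',b2w(v,T[:,:3]/1e3))-pt, proj('side',b2w(v,S[:,:3]/1e3))-ps]
r=least_squares(lambda v:f(v).ravel(),[.6,.06,1.7],loss='soft_l1');v=r.x
print(v,np.degrees(v[2]));print(np.round(f(v),1).tolist())
for nm,b in dict(hinge=[-29,-52,82],lip=[-87,-52,94],pivot=[-55,-52,70]).items(): print(nm,b2w(v,A([b])/1e3).round(4))
yaw=arm.get_state()['ee_rot'][2]; print('twist to tool y||box x',((np.degrees(v[2]-yaw+np.pi/2)+90)%180)-90)
print('box x dir',np.cos(v[2]),np.sin(v[2]))
# start: gripper centre 21+30mm in front of lip
print('pre', b2w(v,A([[-87-51,-52,57]])/1e3))
E
```

```text
[0.56385697 0.09812197 1.68341809] 96.4527516538625
[[-1.3, -0.8], [1.1, -1.4], [1.3, 0.7], [-0.5, 2.3], [-1.0, 0.3], [-0.1, 0.3], [0.2, -0.0], [-0.4, -0.4], [-0.6, 0.0], [1.3, -0.4], [0.6, -0.8], [-1.2, -0.4], [-0.1, 1.1], [0.6, 1.0]]
hinge [[0.6188 0.0751 0.082 ]]
lip [[0.6253 0.0175 0.094 ]]
pivot [[0.6217 0.0493 0.07  ]]
twist to tool y||box x -14.899318497656282
box x dir -0.11238383706360185 0.9936648696451242
pre [[ 0.63103652 -0.03315982  0.057     ]]
```

```bash
python3 -m crank '[{"dx":0.02,"dy":0.03,"twist":-3,"grip":-1},{"dx":0.04,"dy":0.06,"twist":-6,"grip":-1},{"dx":0.06,"dy":0.09,"twist":-9,"grip":-1},{"dx":0.08,"dy":0.12,"twist":-12,"grip":-1},{"dx":0.10,"dy":0.15,"twist":-14.9,"grip":-1}]' 5
python3 -m crank '[{"dx":0.02,"dy":0.03,"grip":-1},{"dx":0.04,"dy":0.06,"grip":-1},{"dx":0.06,"dy":0.09,"grip":-1},{"dx":0.08,"dy":0.12,"grip":-1},{"dx":0.10,"dy":0.15,"grip":-1}]'
python3 -m crank '[{"dx":0.02,"dy":0.03,"grip":-1},{"dx":0.04,"dy":0.06,"grip":-1},{"dx":0.06,"dy":0.09,"grip":-1},{"dx":0.08,"dy":0.12,"grip":-1},{"dx":0.10,"dy":0.15,"grip":-1}]'
python3 -m crank '[{"dx":0.02,"dy":0.03,"grip":-1},{"dx":0.04,"dy":0.06,"grip":-1},{"dx":0.06,"dy":0.09,"grip":-1},{"dx":0.085,"dy":0.12,"grip":-1},{"dx":0.085,"dy":0.13,"grip":-1}]'
```

```text
invalid input at $[0]: expected keys dx, dy, dz, twist, grip
invalid input at $[0]: expected keys dx, dy, dz, twist, grip
invalid input at $[0]: expected keys dx, dy, dz, twist, grip
invalid input at $[0]: expected keys dx, dy, dz, twist, grip
```

```bash
python3 -m crank '[{"dx":0.02,"dy":0.03,"dz":0,"twist":-3,"grip":-1},{"dx":0.04,"dy":0.06,"dz":0,"twist":-6,"grip":-1},{"dx":0.06,"dy":0.09,"dz":0,"twist":-9,"grip":-1},{"dx":0.08,"dy":0.12,"dz":0,"twist":-12,"grip":-1},{"dx":0.10,"dy":0.15,"dz":0,"twist":-14.9,"grip":-1}]' 5
python3 -m crank '[{"dx":0.02,"dy":0.03,"dz":0,"twist":0,"grip":-1},{"dx":0.04,"dy":0.06,"dz":0,"twist":0,"grip":-1},{"dx":0.06,"dy":0.09,"dz":0,"twist":0,"grip":-1},{"dx":0.08,"dy":0.12,"dz":0,"twist":0,"grip":-1},{"dx":0.10,"dy":0.15,"dz":0,"twist":0,"grip":-1}]'
python3 -m crank '[{"dx":0.02,"dy":0.03,"dz":0,"twist":0,"grip":-1},{"dx":0.04,"dy":0.06,"dz":0,"twist":0,"grip":-1},{"dx":0.06,"dy":0.09,"dz":0,"twist":0,"grip":-1},{"dx":0.08,"dy":0.12,"dz":0,"twist":0,"grip":-1},{"dx":0.10,"dy":0.15,"dz":0,"twist":0,"grip":-1}]'
python3 -m crank '[{"dx":0.02,"dy":0.03,"dz":0,"twist":0,"grip":-1},{"dx":0.04,"dy":0.06,"dz":0,"twist":0,"grip":-1},{"dx":0.06,"dy":0.09,"dz":0,"twist":0,"grip":-1},{"dx":0.085,"dy":0.12,"dz":0,"twist":0,"grip":-1},{"dx":0.085,"dy":0.13,"dz":0,"twist":0,"grip":-1}]'
```

```text
t: 0.52
eef_pos: [0.3462, -0.4771, 0.2261]
ee_rot: [3.141, -0.0, -3.032]
force: [1.7, 0.1, 0.1]
width: 0.06
gripper_force: 0.0
t: 0.93
eef_pos: [0.4463, -0.3269, 0.2264]
ee_rot: [3.141, -0.0, -3.029]
force: [0.9, -0.2, -0.1]
width: 0.0267
gripper_force: 0.0
t: 1.35
eef_pos: [0.5463, -0.1769, 0.2264]
ee_rot: [3.141, -0.0, -3.029]
force: [0.5, -1.1, 0.5]
width: 0.0007
gripper_force: 0.0
t: 1.77
eef_pos: [0.6338, -0.0449, 0.2253]
ee_rot: [-3.141, -0.0, -3.026]
force: [0.7, -0.4, 0.1]
width: 0.0009
gripper_force: 0.0
```

```bash
python3 -m crank '[{"dx":-0.001,"dy":0,"dz":-0.035,"twist":0,"grip":-1},{"dx":-0.001,"dy":0,"dz":-0.07,"twist":0,"grip":-1},{"dx":-0.001,"dy":0,"dz":-0.105,"twist":0,"grip":-1},{"dx":-0.001,"dy":0,"dz":-0.14,"twist":0,"grip":-1},{"dx":-0.001,"dy":0,"dz":-0.168,"twist":0,"grip":-1}]'
python3 - <<'E'
from station import arm
import cv2
a=cv2.cvtColor(arm.grab_frame('side'),cv2.COLOR_RGB2BGR)[120:320,150:400]
b=cv2.cvtColor(arm.grab_frame('wrist'),cv2.COLOR_RGB2BGR)
a=cv2.resize(a,(400,320));b=cv2.resize(b,(400,300))
import numpy as np
cv2.imwrite('pics/p1.png',np.hstack([a,cv2.copyMakeBorder(b,0,20,0,0,0)]))
E
```

```text
t: 2.18
eef_pos: [0.6284, -0.0486, 0.0557]
ee_rot: [3.141, -0.002, -3.029]
force: [0.4, -0.1, -0.1]
width: 0.0004
gripper_force: 0.0
```

View pics/p1.png

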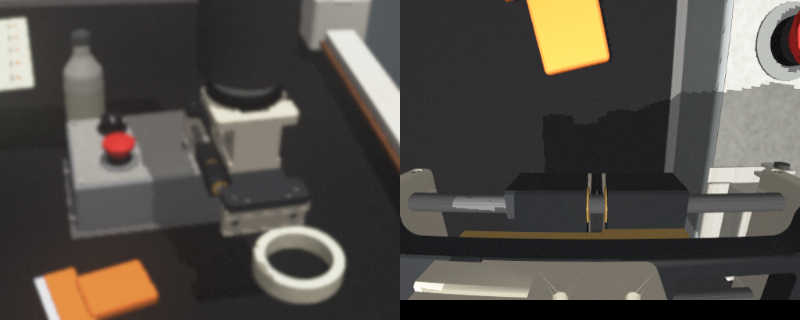

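The wrist view shows the shut fingers as one block just off the box front, with the guard's lip beyond them. The side view is blocked by the gripper. I'll approach slowly and feel for contact.

```bash
python3 -m crank '[{"dx":0.001,"dy":0.008,"dz":0,"twist":0,"grip":-1},{"dx":0.001,"dy":0.016,"dz":0,"twist":0,"grip":-1},{"dx":0.001,"dy":0.024,"dz":0,"twist":0,"grip":-1},{"dx":0.0,"dy":0.03,"dz":0,"twist":0,"grip":-1},{"dx":0.0,"dy":0.03,"dz":0,"twist":0,"grip":-1}]'
python3 -m crank '[{"dx":0,"dy":0.001,"dz":0,"twist":0,"grip":-1},{"dx":0,"dy":0.002,"dz":0,"twist":0,"grip":-1},{"dx":0,"dy":0.003,"dz":0,"twist":0,"grip":-1},{"dx":-0.001,"dy":0.004,"dz":0,"twist":0,"grip":-1},{"dx":-0.001,"dy":0.005,"dz":0,"twist":0,"grip":-1}]'
```

```text
t: 2.7
eef_pos: [0.6306, -0.0168, 0.0603]
ee_rot: [3.141, 0.003, -3.027]
force: [0.4, -0.3, 0.4]
width: 0.0003
gripper_force: 0.0
t: 3.12
eef_pos: [0.6286, -0.0138, 0.0585]
ee_rot: [3.142, -0.0, -3.029]
force: [-1.2, -0.0, 0.9]
width: 0.0009
gripper_force: 0.0
```

```bash
python3 - <<'E'
from station import arm
import cv2
b=cv2.cvtColor(arm.grab_frame('wrist'),cv2.COLOR_RGB2BGR)[170:300,250:512]
cv2.imwrite('pics/p2.png',cv2.resize(b,None,fx=3,fy=3,interpolation=cv2.INTER_CUBIC))
E
```

```text
(no output)
```

View pics/p2.png

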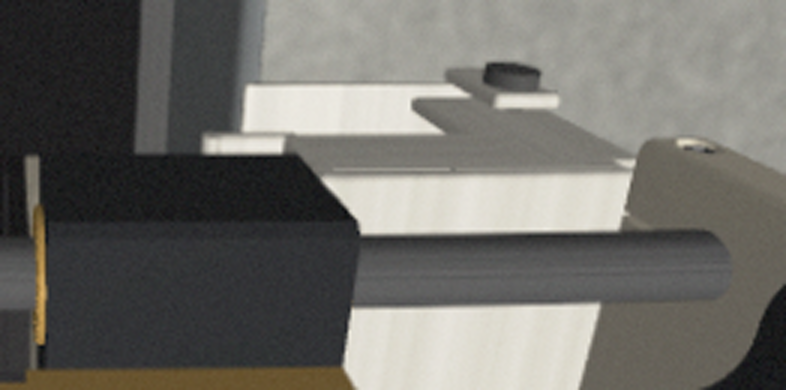

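```bash
python3 - <<'E'
from h import *
import cv2
from scipy.spatial.transform import Rotation as R
c=arm.get_calibration('wrist');s=arm.get_state();print(s['eef_pos'],s['force'])
T=np.array(c['tool_from_camera']);Rt=R.from_euler('xyz',s['ee_rot']).as_matrix();p0=np.array(s['eef_pos'])
K=np.array([[c['fx'],0,c['cx']],[0,c['fy'],c['cy']],[0,0,1]])
v=[.56385697,.09812197,1.68341809];bx=np.array([np.cos(v[2]),np.sin(v[2]),0]);by=np.array([-bx[1],bx[0],0])
def ray(u): 
    n=cv2.undistortPoints(np.array([[u]],float),K,np.array([c['k1'],0,0,0.]))[0,0]
    return T[:3,:3]@[*n,1],T[:3,3]
def at_toolz(u,z): d,o=ray(u);return o+d*(z-o[2])/d[2]
def at_worldz(u,z):
    d,o=ray(u);d=Rt@d;o=p0+Rt@o;q=o+d*(z-o[2])/d[2];return q,((q-[v[0],v[1],0])@bx*1e3).round(1),((q-[v[0],v[1],0])@by*1e3).round(1)
f=lambda x,y:(250+(x+.5)/3-.5,170+(y+.5)/3-.5)
print('tip corner',at_toolz(f(300,155),0),'pad line tip',at_toolz(f(40,155),0))
for z in(-.02,-.03,-.04):print('shoulder',z,at_toolz(f(357,225),z))
print('lip corner',at_worldz(f(203,135),.097),'wall corner?',at_worldz(f(290,135),.097))
print('box edge line',at_worldz(f(243,90),.07),at_worldz(f(265,5),.07))
print('TCP box',((p0-[v[0],v[1],0])@bx*1e3),((p0-[v[0],v[1],0])@by*1e3))
E
```

```text
[ 0.62869824 -0.01364235  0.05849648] [1.18545145 0.23723418 0.13278835]
tip corner [0.00984444 0.0622855  0.        ] pad line tip [0.00998306 0.00662986 0.        ]
shoulder -0.02 [ 0.00344094  0.06707193 -0.02      ]
shoulder -0.03 [ 0.00858007  0.06217117 -0.03      ]
shoulder -0.04 [ 0.0137192   0.05727041 -0.04      ]
lip corner (array([0.59634619, 0.01377598, 0.097     ]), np.float64(-87.5), np.float64(-22.8)) wall corner? (array([0.59480411, 0.02778099, 0.097     ]), np.float64(-73.4), np.float64(-22.8))
box edge line (array([0.59573761, 0.02806214, 0.07      ]), np.float64(-73.2), np.float64(-23.8)) (array([0.57882051, 0.02898063, 0.07      ]), np.float64(-70.4), np.float64(-7.1))
TCP box -118.3433874344453 -51.869989030757516
```

The measured lip corner is at box (-87.5, -22.8), against (-87, -23) expected, so the pose is good to about 1 mm. The finger should meet the lip in roughly 9 mm.

```bash
python3 -m crank '[{"dx":0,"dy":0.002,"dz":-0.001,"twist":0,"grip":-1},{"dx":0,"dy":0.004,"dz":-0.002,"twist":0,"grip":-1},{"dx":-0.001,"dy":0.006,"dz":-0.002,"twist":0,"grip":-1},{"dx":-0.001,"dy":0.007,"dz":-0.002,"twist":0,"grip":-1},{"dx":-0.001,"dy":0.007,"dz":-0.002,"twist":0,"grip":-1}]'
python3 -m crank '[{"dx":0,"dy":0.0005,"dz":0,"twist":0,"grip":-1},{"dx":0,"dy":0.001,"dz":0,"twist":0,"grip":-1},{"dx":0,"dy":0.0015,"dz":0,"twist":0,"grip":-1},{"dx":0,"dy":0.002,"dz":0,"twist":0,"grip":-1},{"dx":0,"dy":0.002,"dz":0,"twist":0,"grip":-1}]'
```

```text
t: 3.58
eef_pos: [0.6278, -0.0063, 0.0565]
ee_rot: [3.142, -0.0, -3.029]
force: [-0.5, -0.1, -0.6]
width: 0.0008
gripper_force: 0.0
t: 4.0
eef_pos: [0.6279, -0.0045, 0.0566]
ee_rot: [3.142, 0.0, -3.029]
force: [-0.5, 0.1, 0.6]
width: 0.0007
gripper_force: 0.0
```

```bash
R='x'; python3 -m crank '[{"dx":0,"dy":0.0005,"dz":0,"twist":0,"grip":-1},{"dx":0,"dy":0.001,"dz":0,"twist":0,"grip":-1},{"dx":0,"dy":0.0015,"dz":0,"twist":0,"grip":-1},{"dx":0,"dy":0.0015,"dz":0,"twist":0,"grip":-1},{"dx":0,"dy":0.0015,"dz":0,"twist":0,"grip":-1}]'
```

```text
t: 4.42
eef_pos: [0.6278, -0.0031, 0.0566]
ee_rot: [-3.142, -0.0, -3.029]
force: [-0.1, -0.1, 0.2]
width: 0.0002
gripper_force: 0.0
```

```bash
python3 -m crank '[{"dx":0,"dy":0.0005,"dz":0,"twist":0,"grip":-1},{"dx":0,"dy":0.001,"dz":0,"twist":0,"grip":-1},{"dx":0,"dy":0.001,"dz":0,"twist":0,"grip":-1},{"dx":0,"dy":0.001,"dz":0,"twist":0,"grip":-1},{"dx":0,"dy":0.001,"dz":0,"twist":0,"grip":-1}]'
```

```text
t: 4.83
eef_pos: [0.6278, -0.0021, 0.0566]
ee_rot: [-3.142, -0.0, -3.029]
force: [-0.0, 0.6, 0.1]
width: 0.0006
gripper_force: 0.0
```

```bash
python3 -m crank '[{"dx":0,"dy":0.0005,"dz":0,"twist":0,"grip":-1},{"dx":0,"dy":0.001,"dz":0,"twist":0,"grip":-1},{"dx":0,"dy":0.0015,"dz":0,"twist":0,"grip":-1},{"dx":0,"dy":0.0015,"dz":0,"twist":0,"grip":-1},{"dx":0,"dy":0.0015,"dz":0,"twist":0,"grip":-1}]'
```

```text
t: 5.25
eef_pos: [0.6278, -0.0011, 0.0566]
ee_rot: [-3.141, -0.0, -3.029]
force: [0.5, -4.6, 1.1]
width: 0.0002
gripper_force: 2.2
```

```bash
python3 -m crank '[{"dx":0,"dy":0.0005,"dz":0,"twist":0,"grip":-1},{"dx":0,"dy":0.001,"dz":0,"twist":0,"grip":-1},{"dx":0,"dy":0.0015,"dz":0,"twist":0,"grip":-1},{"dx":0,"dy":0.0015,"dz":0,"twist":0,"grip":-1},{"dx":0,"dy":0.0015,"dz":0,"twist":0,"grip":-1}]'
```

```text
t: 5.67
eef_pos: [0.6277, -0.0008, 0.0569]
ee_rot: [-3.14, -0.001, -3.029]
force: [0.4, -9.9, 3.8]
width: 0.0004
gripper_force: 5.5
```

Contact came at 4.6 N along y, with the TCP at y = -0.001. Now I'll follow the lip's arc upward with light inward pressure.

```bash
python3 -m crank '[{"dx":0,"dy":0.0002,"dz":0.002,"twist":0,"grip":-1},{"dx":0,"dy":0.0007,"dz":0.004,"twist":0,"grip":-1},{"dx":0,"dy":0.0014,"dz":0.006,"twist":0,"grip":-1},{"dx":0,"dy":0.002,"dz":0.008,"twist":0,"grip":-1},{"dx":0,"dy":0.0029,"dz":0.010,"twist":0,"grip":-1}]'
python3 - <<'E'
from station import arm
import cv2,numpy as np
b=cv2.cvtColor(arm.grab_frame('wrist'),cv2.COLOR_RGB2BGR)[170:300,250:512]
a=cv2.cvtColor(arm.grab_frame('side'),cv2.COLOR_RGB2BGR)[170:275,240:350]
a=cv2.resize(a,(330,315),interpolation=cv2.INTER_CUBIC);b=cv2.resize(b,(470,233))
cv2.imwrite('pics/p3.png',np.hstack([a,cv2.copyMakeBorder(b,0,82,0,0,0)]))
print(arm.get_state()['force'])
E
```

```text
t: 6.08
eef_pos: [0.6274, 0.0025, 0.0669]
ee_rot: [-3.14, -0.001, -3.029]
force: [-0.1, -9.0, 3.6]
width: 0.0003
gripper_force: 4.3
[-1.72743347 -7.69644458  3.27994237]
```

View pics/p3.png

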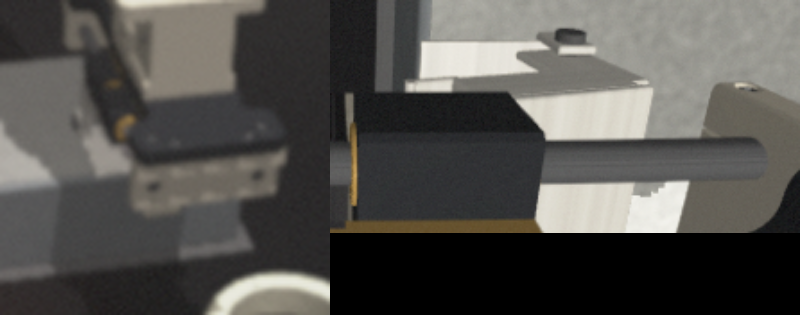

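The wrist view shows the lip lifted and the guard tilted. The TCP moved 3.3 mm inward along the arc, so the lip is following it. I'll continue.

```bash
python3 -m crank '[{"dx":0,"dy":0.0006,"dz":0.002,"twist":0,"grip":-1},{"dx":0,"dy":0.0015,"dz":0.004,"twist":0,"grip":-1},{"dx":0,"dy":0.0025,"dz":0.006,"twist":0,"grip":-1},{"dx":-0.0005,"dy":0.0036,"dz":0.008,"twist":0,"grip":-1},{"dx":-0.0005,"dy":0.0048,"dz":0.010,"twist":0,"grip":-1}]'
```

```text
t: 6.6
eef_pos: [0.6268, 0.0079, 0.0768]
ee_rot: [-3.141, -0.001, -3.029]
force: [-0.9, -3.8, 2.8]
width: 0.0004
gripper_force: 2.5
```

```bash
python3 -m crank '[{"dx":0,"dy":0.0012,"dz":0.002,"twist":0,"grip":-1},{"dx":0,"dy":0.0026,"dz":0.004,"twist":0,"grip":-1},{"dx":-0.0005,"dy":0.0038,"dz":0.0055,"twist":0,"grip":-1},{"dx":-0.0005,"dy":0.005,"dz":0.007,"twist":0,"grip":-1},{"dx":-0.0005,"dy":0.0065,"dz":0.0085,"twist":0,"grip":-1}]'
```

```text
t: 7.02
eef_pos: [0.6269, 0.0153, 0.0853]
ee_rot: [3.141, 0.0, -3.029]
force: [-1.1, -1.6, 1.6]
width: 0.0002
gripper_force: 1.1
```

```bash
python3 -m crank '[{"dx":0,"dy":0.0015,"dz":0.0015,"twist":0,"grip":-1},{"dx":-0.0005,"dy":0.003,"dz":0.0025,"twist":0,"grip":-1},{"dx":-0.0005,"dy":0.0045,"dz":0.0035,"twist":0,"grip":-1},{"dx":-0.0005,"dy":0.006,"dz":0.0045,"twist":0,"grip":-1},{"dx":-0.001,"dy":0.007,"dz":0.005,"twist":0,"grip":-1}]'
```

```text
t: 7.43
eef_pos: [0.6263, 0.0224, 0.0901]
ee_rot: [-3.142, 0.001, -3.029]
force: [1.9, -3.6, -0.0]
width: 0.0004
gripper_force: 1.6
```

```bash
python3 -m crank '[{"dx":0,"dy":0.001,"dz":0.0005,"twist":0,"grip":-1},{"dx":0,"dy":0.002,"dz":0.001,"twist":0,"grip":-1},{"dx":0,"dy":0.003,"dz":0.001,"twist":0,"grip":-1},{"dx":-0.0005,"dy":0.004,"dz":0.0015,"twist":0,"grip":-1},{"dx":-0.0005,"dy":0.005,"dz":0.0015,"twist":0,"grip":-1}]'
```

```text
t: 7.85
eef_pos: [0.6254, 0.0273, 0.0917]
ee_rot: [3.141, 0.0, -3.029]
force: [1.0, -2.3, 1.6]
width: 0.0008
gripper_force: 0.9
```

```bash
python3 -m crank '[{"dx":0,"dy":0.001,"dz":0,"twist":0,"grip":-1},{"dx":0,"dy":0.002,"dz":0,"twist":0,"grip":-1},{"dx":0,"dy":0.003,"dz":0,"twist":0,"grip":-1},{"dx":-0.0005,"dy":0.003,"dz":0,"twist":0,"grip":-1},{"dx":-0.0005,"dy":0.003,"dz":0,"twist":0,"grip":-1}]'
python3 -m crank '[{"dx":0,"dy":0.0005,"dz":0,"twist":0,"grip":-1},{"dx":0,"dy":0.001,"dz":0,"twist":0,"grip":-1},{"dx":0,"dy":0.0015,"dz":0,"twist":0,"grip":-1},{"dx":0,"dy":0.002,"dz":0,"twist":0,"grip":-1},{"dx":0,"dy":0.002,"dz":0,"twist":0,"grip":-1}]'
python3 - <<'E'
from station import arm
import cv2,numpy as np
b=cv2.cvtColor(arm.grab_frame('wrist'),cv2.COLOR_RGB2BGR)[100:300,200:512]
a=cv2.cvtColor(arm.grab_frame('top'),cv2.COLOR_RGB2BGR)[120:210,250:340]
a=cv2.resize(a,(320,320),interpolation=cv2.INTER_CUBIC);b=cv2.resize(b,(480,308))
cv2.imwrite('pics/p4.png',np.hstack([a,cv2.copyMakeBorder(b,0,12,0,0,0)]))
print(arm.get_state()['force'])
E
```

```text
t: 8.27
eef_pos: [0.6245, 0.0303, 0.0914]
ee_rot: [3.141, -0.0, -3.029]
force: [-0.9, -0.2, -0.0]
width: 0.0006
gripper_force: 0.0
t: 8.68
eef_pos: [0.6248, 0.0322, 0.0916]
ee_rot: [3.142, -0.0, -3.029]
force: [0.1, 0.1, -0.6]
width: 0.0006
gripper_force: 0.0
[-0.28507741  1.12067202  0.04109436]
```

View pics/p4.png

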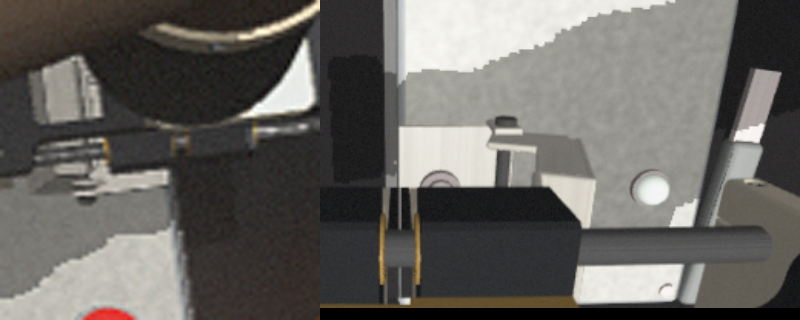

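The side force fell from -3.6 N to about 0, which suggests the toggle snapped. The wrist view shows the guard lying raised on the finger and the bushing at (440,183), but the bat is hidden. I'll push a little further to be sure.

```bash
python3 -m crank '[{"dx":0,"dy":0.0005,"dz":0,"twist":0,"grip":-1},{"dx":0,"dy":0.001,"dz":0,"twist":0,"grip":-1},{"dx":0,"dy":0.0015,"dz":0,"twist":0,"grip":-1},{"dx":0,"dy":0.002,"dz":0,"twist":0,"grip":-1},{"dx":0,"dy":0.002,"dz":0,"twist":0,"grip":-1}]'
```

```text
t: 9.2
eef_pos: [0.6248, 0.0342, 0.0916]
ee_rot: [3.142, 0.0, -3.029]
force: [-0.2, -0.4, 0.2]
width: 0.0006
gripper_force: 0.0
```

```bash
python3 -m crank '[{"dx":0,"dy":0.0005,"dz":0,"twist":0,"grip":-1},{"dx":0,"dy":0.001,"dz":0,"twist":0,"grip":-1},{"dx":0,"dy":0.0015,"dz":0,"twist":0,"grip":-1},{"dx":0,"dy":0.0015,"dz":0,"twist":0,"grip":-1},{"dx":0,"dy":0.0015,"dz":0,"twist":0,"grip":-1}]'
```

```text
t: 9.62
eef_pos: [0.6248, 0.0356, 0.0915]
ee_rot: [3.142, -0.0, -3.029]
force: [-1.3, 0.3, -0.2]
width: 0.0004
gripper_force: 0.0
```

```bash
python3 -m crank '[{"dx":0,"dy":0.0005,"dz":0,"twist":0,"grip":-1},{"dx":0,"dy":0.001,"dz":0,"twist":0,"grip":-1},{"dx":0,"dy":0.0015,"dz":0,"twist":0,"grip":-1},{"dx":0,"dy":0.002,"dz":0,"twist":0,"grip":-1},{"dx":0,"dy":0.002,"dz":0,"twist":0,"grip":-1}]'
```

```text
t: 10.03
eef_pos: [0.6248, 0.0377, 0.0916]
ee_rot: [-3.142, -0.0, -3.029]
force: [-0.9, -0.1, 0.6]
width: 0.0003
gripper_force: 0.0
```

```bash
python3 - <<'E'
from station import arm
import cv2,numpy as np
b=cv2.cvtColor(arm.grab_frame('side'),cv2.COLOR_RGB2BGR)[150:270,210:360]
a=cv2.cvtColor(arm.grab_frame('wrist'),cv2.COLOR_RGB2BGR)[160:230,230:380]
b=cv2.resize(b,None,fx=2.6,fy=2.6,interpolation=cv2.INTER_CUBIC);a=cv2.resize(a,None,fx=2.6,fy=2.6,interpolation=cv2.INTER_CUBIC)
cv2.imwrite('pics/p5.png',np.hstack([b,cv2.copyMakeBorder(a,0,b.shape[0]-a.shape[0],0,0,0)]))
E
```

```text
(no output)
```

View pics/p5.png

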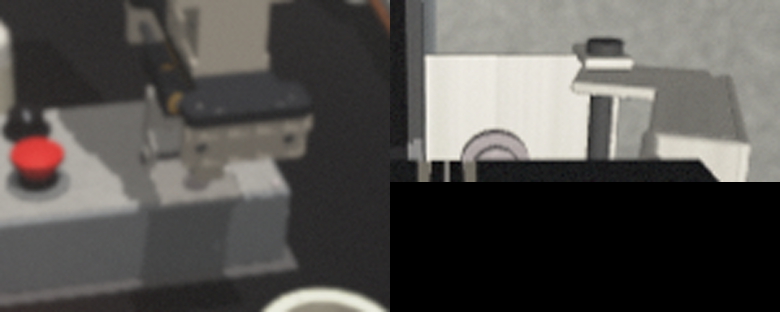

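```bash
python3 -m crank '[{"dx":0,"dy":0.0005,"dz":0,"twist":0,"grip":-1},{"dx":0,"dy":0.001,"dz":0,"twist":0,"grip":-1},{"dx":0,"dy":0.0015,"dz":0,"twist":0,"grip":-1},{"dx":0,"dy":0.0015,"dz":0,"twist":0,"grip":-1},{"dx":0,"dy":0.0015,"dz":0,"twist":0,"grip":-1}]'
```

```text
t: 10.55
eef_pos: [0.6248, 0.0387, 0.0915]
ee_rot: [-3.141, -0.0, -3.029]
force: [0.9, -3.2, -0.0]
width: 0.0004
gripper_force: 1.5
```

```bash
python3 -m crank '[{"dx":0,"dy":0.0005,"dz":0,"twist":0,"grip":-1},{"dx":0,"dy":0.001,"dz":0,"twist":0,"grip":-1},{"dx":0,"dy":0.0015,"dz":0,"twist":0,"grip":-1},{"dx":0,"dy":0.0015,"dz":0,"twist":0,"grip":-1},{"dx":0,"dy":0.0015,"dz":0,"twist":0,"grip":-1}]'
```

```text
t: 10.97
eef_pos: [0.6247, 0.0392, 0.0915]
ee_rot: [-3.14, -0.001, -3.029]
force: [1.8, -8.7, -0.1]
width: 0.0007
gripper_force: 4.1
```

The firm stop matches the bat resting at its on end: tip face about -23 mm, well past upright. Now I'll draw the finger straight out.

```bash
python3 -m crank '[{"dx":0.001,"dy":-0.008,"dz":0,"twist":0,"grip":-1},{"dx":0.002,"dy":-0.016,"dz":0,"twist":0,"grip":-1},{"dx":0.003,"dy":-0.024,"dz":0,"twist":0,"grip":-1},{"dx":0.004,"dy":-0.032,"dz":0,"twist":0,"grip":-1},{"dx":0.005,"dy":-0.040,"dz":0,"twist":0,"grip":-1}]'
python3 -m crank '[{"dx":0.001,"dy":-0.008,"dz":0,"twist":0,"grip":-1},{"dx":0.002,"dy":-0.018,"dz":0,"twist":0,"grip":-1},{"dx":0.003,"dy":-0.028,"dz":0,"twist":0,"grip":-1},{"dx":0.004,"dy":-0.038,"dz":0,"twist":0,"grip":-1},{"dx":0.006,"dy":-0.05,"dz":0,"twist":0,"grip":-1}]'
python3 -m crank '[{"dx":0,"dy":-0.03,"dz":0.03,"twist":0,"grip":-1},{"dx":0,"dy":-0.06,"dz":0.06,"twist":0,"grip":-1},{"dx":0,"dy":-0.09,"dz":0.09,"twist":0,"grip":-1},{"dx":-0.02,"dy":-0.12,"dz":0.12,"twist":0,"grip":-1},{"dx":-0.04,"dy":-0.15,"dz":0.13,"twist":0,"grip":-1}]'
python3 -m crank '[{"dx":-0.03,"dy":-0.03,"dz":0,"twist":0,"grip":-1},{"dx":-0.05,"dy":-0.06,"dz":0,"twist":0,"grip":-1},{"dx":-0.07,"dy":-0.09,"dz":0,"twist":0,"grip":-1},{"dx":-0.09,"dy":-0.12,"dz":0,"twist":0,"grip":-1},{"dx":-0.09,"dy":-0.12,"dz":0,"twist":0,"grip":-1}]'
python3 - <<'E'
from station import arm
import cv2,numpy as np
b=cv2.cvtColor(arm.grab_frame('side'),cv2.COLOR_RGB2BGR)[170:320,170:370]
a=cv2.cvtColor(arm.grab_frame('top'),cv2.COLOR_RGB2BGR)[90:280,150:400]
cv2.imwrite('pics/p6.png',np.hstack([cv2.resize(b,(400,300)),cv2.resize(a,(395,300))]))
E
```

```text
t: 11.38
eef_pos: [0.63, -0.0002, 0.0916]
ee_rot: [3.141, 0.0, -3.029]
force: [-0.4, -0.3, 0.8]
width: 0.0007
gripper_force: 0.0
t: 11.8
eef_pos: [0.6358, -0.0504, 0.0916]
ee_rot: [3.142, -0.0, -3.029]
force: [0.5, 0.2, 0.3]
width: 0.0003
gripper_force: 0.0
t: 12.22
eef_pos: [0.5986, -0.1995, 0.2242]
ee_rot: [-3.14, 0.004, -3.028]
force: [1.2, -1.3, 0.2]
width: 0.0002
gripper_force: 0.0
t: 12.63
eef_pos: [0.5035, -0.3219, 0.2211]
ee_rot: [-3.141, -0.001, -3.033]
force: [0.3, 1.1, -0.3]
width: 0.0003
gripper_force: 0.0
```

View pics/p6.png

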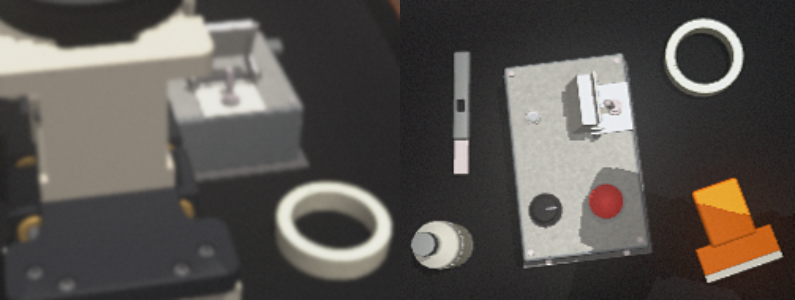

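Pictured after the withdrawal, the guard still looks raised, with the bat visible in front of it near p6 (610,105). My ten views are used up, so I'll check numerically whether it is still falling and where the bat is.

```bash
python3 - <<'E'
from h import *
import cv2
v=[.56385697,.09812197,1.68341809]
f=arm.grab_frame('top');cv2.imwrite('pics/top7.png',cv2.cvtColor(f,cv2.COLOR_RGB2BGR));s=arm.grab_frame('side');cv2.imwrite('pics/side7.png',cv2.cvtColor(s,cv2.COLOR_RGB2BGR))
print(arm.get_state()['t'])
P=lambda x,y,z:(np.array([[x-29,y-52,z+82]])/1e3)
A=lambda b:(proj('top',b2w(v,b)).round(1)[0].tolist(),proj('side',b2w(v,b)).round(1)[0].tolist())
print('tip off',A(P(-37,0,22)),'tip on',A(P(-15,0,22)),'pivot',A(P(-26,0,-3)))
for th in(0,.3,.6,.9,1.07,1.25):
    c,k=np.cos(th),np.sin(th);r=lambda x,z:(x*c+z*k,-x*k+z*c)
    out=[]
    for x,z in((-58,12),(-46,31)):
        X,Z=r(x,z)
        for y in(-29,29): out.append(A(P(X,y,Z)))
    print(th,out)
g=cv2.cvtColor(f,cv2.COLOR_RGB2GRAY)
print('top rows 138-176 step2, cols 258-310 step2');
for r in range(138,178,2):print(r,*[f'{x:3d}' for x in g[r,258:312:2]])
g=cv2.cvtColor(s,cv2.COLOR_RGB2GRAY)
print('side rows 178-226, cols 262-316')
for r in range(178,228,2):print(r,*[f'{x:3d}' for x in g[r,262:318:2]])
E
```

```text
12.8333
tip off ([292.1, 153.2], [286.9, 209.4]) tip on ([280.3, 154.7], [284.0, 203.1]) pivot ([285.8, 156.9], [284.9, 217.2])
0 [([301.1, 138.1], [304.8, 218.6]), ([305.1, 168.3], [274.1, 221.9]), ([295.2, 136.2], [303.7, 206.4]), ([299.3, 167.1], [272.9, 209.6])]
0.3 [([298.3, 136.1], [304.5, 209.2]), ([302.5, 166.9], [273.5, 212.5]), ([289.4, 135.1], [302.4, 197.6]), ([293.5, 166.5], [271.6, 200.6])]
0.6 [([292.8, 134.8], [303.3, 199.6]), ([297.0, 166.1], [272.4, 202.7]), ([281.6, 134.9], [300.5, 189.7]), ([285.6, 166.6], [270.0, 192.7])]
0.9 [([285.0, 134.2], [301.4, 190.8]), ([289.2, 166.0], [270.8, 193.8]), ([272.6, 135.4], [298.2, 183.7]), ([276.6, 167.3], [268.2, 186.6])]
1.07 [([279.9, 134.3], [300.2, 186.5]), ([283.9, 166.2], [269.7, 189.5]), ([267.3, 136.1], [296.9, 181.3]), ([271.2, 167.9], [267.1, 184.1])]
1.25 [([274.0, 134.7], [298.7, 182.8]), ([278.0, 166.7], [268.5, 185.6]), ([261.9, 137.0], [295.5, 179.7]), ([265.7, 168.8], [266.0, 182.4])]
top rows 138-176 step2, cols 258-310 step2
138 187 170 224 239 237 238 175 194 201 183 190 194 187 187 190 191 176 154  84  57
[... 4388 characters left out ...]
 108
216 171 159 150 209 230 231 231 231 227 190 155 142 174 221 230 231 231 231 217 177 172 172 172 170 169 169 169 145
218 177 177 177 206 230 232 231 231 230 208 165 169 176 187 222 231 231 231 228 197 175 172 172 171 169 170 171 170
220 176 177 175 179 224 231 231 231 230 190 143 147 152 163 213 230 232 232 231 220 178 172 173 172 169 168 163 174
222 178 178 177 171 214 232 231 232 231 218 168 153 158 182 223 231 232 231 231 228 196 171 167 167 165 162 151 145
224 180 180 179 177 195 227 231 231 231 230 226 220 219 226 229 227 224 220 219 217 191 157 144 141 140 138 135 120
226 174 179 177 177 173 218 228 225 222 220 218 210 193 184 182 172 160 144 130 126 125 122 109  99 104 102  99  91
```

The toggle is on: the bat's tip matches the on prediction in both views. The guard is still at about 1.2 rad, so I'll let time pass and see whether it is falling.

```bash
python3 -m crank '[{"dx":-0.03,"dy":-0.03,"dz":0,"twist":0,"grip":-1},{"dx":-0.06,"dy":-0.06,"dz":0,"twist":0,"grip":-1},{"dx":-0.09,"dy":-0.09,"dz":0,"twist":0,"grip":-1},{"dx":-0.12,"dy":-0.12,"dz":0,"twist":0,"grip":-1},{"dx":-0.12,"dy":-0.12,"dz":0,"twist":0,"grip":-1}]'
cat > look.py <<'E'
from h import *
import cv2
g=cv2.cvtColor(arm.grab_frame('top'),cv2.COLOR_RGB2GRAY);s=cv2.cvtColor(arm.grab_frame('side'),cv2.COLOR_RGB2GRAY)
for n,im,sl in(('top',g,np.s_[130:180,255:312]),('side',s,np.s_[175:228,262:318])):
    for ref in('0','7'):
        r=cv2.imread(f'pics/{n}{ref}.png',0);print(n,ref,np.abs(im[sl].astype(int)-r[sl]).mean().round(1))
print(arm.get_state()['t']);print(*g[150,256:312:2]);
E
python3 look.py
```

```text
t: 13.25
eef_pos: [0.384, -0.4399, 0.2207]
ee_rot: [3.142, -0.001, -3.03]
force: [-0.0, 0.5, 0.7]
width: 0.0003
gripper_force: 0.0
top 0 43.0
top 7 2.0
side 0 39.6
side 7 15.8
13.35
116 114 115 105 236 235 233 240 120 228 226 235 235 236 236 236 236 235 234 203 77 59 57 58 54 57 58 52
```

The fit puts the guard at its 1.25 rad stop, so it tipped over centre and rests there. I'll mend this by going behind it with the finger tip above the hinge area and nudging it gently forward until it falls.

```bash
python3 -m crank '[{"dx":0.014,"dy":0.035,"dz":0,"twist":0,"grip":-1},{"dx":0.028,"dy":0.07,"dz":0,"twist":0,"grip":-1},{"dx":0.042,"dy":0.105,"dz":0,"twist":0,"grip":-1},{"dx":0.056,"dy":0.14,"dz":0,"twist":0,"grip":-1},{"dx":0.07,"dy":0.175,"dz":0,"twist":0,"grip":-1}]'
python3 -m crank '[{"dx":0.014,"dy":0.035,"dz":0,"twist":0,"grip":-1},{"dx":0.028,"dy":0.07,"dz":0,"twist":0,"grip":-1},{"dx":0.042,"dy":0.105,"dz":0,"twist":0,"grip":-1},{"dx":0.056,"dy":0.14,"dz":0,"twist":0,"grip":-1},{"dx":0.07,"dy":0.175,"dz":0,"twist":0,"grip":-1}]'
python3 -m crank '[{"dx":0.018,"dy":0.035,"dz":0,"twist":0,"grip":-1},{"dx":0.036,"dy":0.07,"dz":0,"twist":0,"grip":-1},{"dx":0.054,"dy":0.105,"dz":0,"twist":0,"grip":-1},{"dx":0.072,"dy":0.14,"dz":0,"twist":0,"grip":-1},{"dx":0.089,"dy":0.175,"dz":0,"twist":0,"grip":-1}]'
```

```text
t: 13.77
eef_pos: [0.4586, -0.2593, 0.2208]
ee_rot: [-3.142, 0.0, -3.027]
force: [0.7, -0.5, -0.1]
width: 0.0005
gripper_force: 0.0
t: 14.18
eef_pos: [0.5281, -0.0835, 0.221]
ee_rot: [3.141, 0.001, -3.026]
force: [0.5, -1.5, -0.1]
width: 0.0005
gripper_force: 0.0
t: 14.6
eef_pos: [0.6166, 0.092, 0.2208]
ee_rot: [3.141, 0.0, -3.026]
force: [0.7, 0.3, -0.5]
width: 0.0003
gripper_force: 0.0
```

```bash
python3 -m crank '[{"dx":-0.002,"dy":0.018,"dz":0,"twist":0,"grip":-1},{"dx":-0.004,"dy":0.036,"dz":0,"twist":0,"grip":-1},{"dx":-0.004,"dy":0.036,"dz":-0.033,"twist":0,"grip":-1},{"dx":-0.004,"dy":0.036,"dz":-0.066,"twist":0,"grip":-1},{"dx":-0.004,"dy":0.036,"dz":-0.099,"twist":0,"grip":-1}]'
```

```text
t: 15.02
eef_pos: [0.612, 0.1268, 0.121]
ee_rot: [3.141, 0.002, -3.025]
force: [0.8, -0.6, -0.6]
width: 0.0009
gripper_force: 0.0
```

```bash
python3 -m crank '[{"dx":0,"dy":-0.003,"dz":0,"twist":0,"grip":-1},{"dx":0,"dy":-0.006,"dz":0,"twist":0,"grip":-1},{"dx":0.001,"dy":-0.009,"dz":0,"twist":0,"grip":-1},{"dx":0.001,"dy":-0.012,"dz":0,"twist":0,"grip":-1},{"dx":0.001,"dy":-0.014,"dz":0,"twist":0,"grip":-1}]'
```

```text
t: 15.43
eef_pos: [0.6143, 0.1098, 0.124]
ee_rot: [3.141, 0.003, -3.029]
force: [-0.1, -0.1, 0.6]
width: 0.0007
gripper_force: 0.0
```

```bash
python3 -m crank '[{"dx":0,"dy":-0.0015,"dz":0,"twist":0,"grip":-1},{"dx":0,"dy":-0.003,"dz":0,"twist":0,"grip":-1},{"dx":0.0005,"dy":-0.0045,"dz":0,"twist":0,"grip":-1},{"dx":0.0005,"dy":-0.006,"dz":0,"twist":0,"grip":-1},{"dx":0.001,"dy":-0.0075,"dz":0,"twist":0,"grip":-1}]'; python3 look.py
```

```text
t: 15.85
eef_pos: [0.6142, 0.1019, 0.122]
ee_rot: [3.141, 0.0, -3.029]
force: [0.5, 0.4, 0.5]
width: 0.0007
gripper_force: 0.5
top 0 85.9
top 7 64.4
side 0 42.9
side 7 33.4
15.95
40 40 42 44 39 43 41 38 43 80 233 235 233 232 235 233 233 227 100 80 78 80 82 84 81 81 83 77
```

```bash
python3 -m crank '[{"dx":0,"dy":-0.0015,"dz":0,"twist":0,"grip":-1},{"dx":0,"dy":-0.003,"dz":0,"twist":0,"grip":-1},{"dx":0.0005,"dy":-0.0045,"dz":0,"twist":0,"grip":-1},{"dx":0.0005,"dy":-0.006,"dz":0,"twist":0,"grip":-1},{"dx":0.001,"dy":-0.0075,"dz":0,"twist":0,"grip":-1}]'; python3 look.py
```

```text
t: 16.37
eef_pos: [0.6149, 0.0943, 0.1216]
ee_rot: [-3.141, -0.0, -3.029]
force: [-0.4, -1.1, 1.2]
width: 0.0007
gripper_force: 0.1
top 0 91.4
top 7 74.6
side 0 38.7
side 7 39.6
16.4667
40 36 34 35 32 42 39 40 41 40 41 38 230 238 233 232 235 232 233 235 216 76 84 83 79 82 83 77
```

```bash
python3 look.py; python3 -m crank '[{"dx":0,"dy":0,"dz":0,"twist":0,"grip":-1},{"dx":0,"dy":0,"dz":0,"twist":0,"grip":-1},{"dx":0,"dy":0,"dz":0,"twist":0,"grip":-1},{"dx":0,"dy":0,"dz":0,"twist":0,"grip":-1},{"dx":0,"dy":0,"dz":0,"twist":0,"grip":-1}]'; python3 look.py
```

```text
top 0 91.5
top 7 74.9
side 0 38.6
side 7 39.5
16.5667
41 38 38 43 44 44 44 43 43 44 34 38 228 238 236 234 233 233 234 234 217 75 83 82 80 77 81 78
t: 16.98
eef_pos: [0.6151, 0.0946, 0.1217]
ee_rot: [3.142, -0.0, -3.029]
force: [0.7, 0.4, 0.1]
width: 0.0004
gripper_force: 0.0
top 0 91.0
top 7 74.2
side 0 38.6
side 7 39.3
17.0833
34 39 36 35 37 38 37 43 37 38 43 42 231 239 232 232 233 232 233 235 202 77 81 80 82 80 81 82
```

```bash
python3 - <<'E'
from h import *
import cv2
s=arm.grab_frame('side');cv2.imwrite('pics/side8.png',cv2.cvtColor(s,cv2.COLOR_RGB2BGR))
f=arm.grab_frame('top');cv2.imwrite('pics/top8.png',cv2.cvtColor(f,cv2.COLOR_RGB2BGR))
g=cv2.cvtColor(s,cv2.COLOR_RGB2GRAY);r=cv2.imread('pics/side0.png',0);q=cv2.imread('pics/side7.png',0)
print(arm.get_state()['t'])
print('row: now cols 268..306 step 4 | ref0 col 280 296| ref7')
for y in range(170,230,2):print(y,*[f'{x:3d}' for x in g[y,264:308:3]],'|',r[y,280],r[y,296],'|',q[y,280],q[y,296])
g=cv2.cvtColor(f,cv2.COLOR_RGB2GRAY)
for y in range(132,180,3):print(y,*[f'{x:3d}' for x in g[y,270:316:2]])
E
```

```text
17.1833
row: now cols 268..306 step 4 | ref0 col 280 296| ref7
170  46  48  83 114 107 108 105 104 105 105 104 103 103 102  98 | 46 44 | 49 46
172  46  45  82 104  77  89 105 104 105 104 104 104 105 105 103 | 47 46 | 48 48
174  48  46  84 102  76  93 104 104 104 105 104 104 103 105 109 | 47 45 | 51 48
176  47  46  83 105 104 102 105 105 109 107 106 115 116 103 105 | 49 47 | 50 47
178  46  46  85 106 116 117 108 106 118 105  88  94  94  77  66 | 49 48 | 53 53
180  47  48  68 101 109 111 105 101  77  61  54  51  50  49  46 | 50 48 | 87 116
182  47  48  50  81  95 103 102 102  65  48  47  49  49  45  46 | 50 49 | 201 173
184  49  45  47  63  97 104 103 104  62  52  56  71  54  46  47 | 49 67 | 202 124
186  47  49  52  58  99 106 110 119  98 110 126 177 115  48  48 | 84 136 | 130 103
188  70  74  97 120 136 134 140 146 142 143 146 214 174  66  59 | 155 163 | 149 104
190 102 102 130 145 147 144 145 146 145 145 147 215 196 121 114 | 171 173 | 167 116
192 108 104 132 147 147 147 146 148 147 146 142 184 170 153 133 | 174 187 | 144 129
194 108  93 129 143 144 146 137 129 130 126 112 114 124 1
[... 2286 characters left out ...]
  80  99  70  76  82  80  79
159  54  59  58  57  58  60  80 197 121 126 107 128  67  90  84  67  54  46  45  41  46  48  37
162  54  61  60  64  63  61  56 105 142 141 159 231 237 155  83  50  43  48  48  47  50  66  86
165  60  58  55  51  49  46  41  54 141 136 160 224 237 201  77  55  49  49  56  50  53  47  48
168  61  84 112  89  85  87  95 155 181 186 182 177 235 244  88  51  54  50  52  56  55  51  45
171  87  87  90 107 116 136 181 184 177 186 186 181 237 243 112  49  49  51  50  54  51  49  48
174 160 204 209 168 129  89 120 116 121 122 121 121 191 167 122  58  56  53  48  52  50  51  52
177 122  97  87 117 122 121 123 119 121 121 120 120 185 190 105  86  51  48  44  50  50  52  49
```

The side view puts the lip at row 190, so the guard is at about 0.87 rad. It is following the finger and is near its balance point, so I'll nudge it further.

```bash
python3 -m crank '[{"dx":0,"dy":-0.0015,"dz":0,"twist":0,"grip":-1},{"dx":0,"dy":-0.003,"dz":0,"twist":0,"grip":-1},{"dx":0.0005,"dy":-0.0045,"dz":0,"twist":0,"grip":-1},{"dx":0.0005,"dy":-0.006,"dz":0,"twist":0,"grip":-1},{"dx":0.001,"dy":-0.0075,"dz":0,"twist":0,"grip":-1}]'; cat > lip.py <<'E'
from h import *
import cv2
s=cv2.cvtColor(arm.grab_frame('side'),cv2.COLOR_RGB2GRAY);r=cv2.imread('pics/side0.png',0)
print(arm.get_state()['t'],'diff0',np.abs(s[184:226,266:306].astype(int)-r[184:226,266:306]).mean().round(1))
for y in range(182,228,2):print(y,s[y,[270,276,282,288,294]],end=' ')
E
python3 lip.py
```

```text
t: 17.6
eef_pos: [0.6161, 0.0868, 0.1217]
ee_rot: [-3.142, -0.0, -3.029]
force: [0.5, 0.7, 0.6]
width: 0.0
gripper_force: 0.0
17.65 diff0 45.5
182 [ 54 114 105  98  60] 184 [ 49  89 101  85  57] 186 [ 51  86 102 108 133] 188 [ 81  93 103 133 172] 190 [117 120 103 145 170] 192 [136 154 114 148 148] 194 [134 141 130 137 136] 196 [128 135 138 140 132] 198 [104 133 137 128 130] 200 [ 90 130 129 129 128] 202 [ 88 130 129 129 128] 204 [ 90 130 131 128 132] 206 [101 135 131 133 123] 208 [104 121 102  95  89] 210 [103  89  92 114 133] 212 [124 136 122 140 148] 214 [136 149 135 145 151] 216 [149 150 131 138 152] 218 [149 149 112 118 149] 220 [142 151 102 107 149] 222 [139 151 113 116 150] 224 [125 152 145 144 148] 226 [109 150 148 130 131]
```

```bash
python3 lip.py; python3 -m crank '[{"dx":0,"dy":0,"dz":0.02,"twist":0,"grip":-1},{"dx":0,"dy":0,"dz":0.04,"twist":0,"grip":-1},{"dx":0,"dy":0,"dz":0.07,"twist":0,"grip":-1},{"dx":0,"dy":0,"dz":0.09,"twist":0,"grip":-1},{"dx":0,"dy":0,"dz":0.1,"twist":0,"grip":-1}]'; python3 lip.py
```

```text
17.7 diff0 42.0
182 [ 53 110 107 101  62] 184 [ 47  93 101  88  56] 186 [ 49  86 104 106 133] 188 [ 82  88 103 129 172] 190 [116 119 104 146 172] 192 [136 157 109 156 158] 194 [135 148 135 145 161] 196 [140 143 140 142 157] 198 [139 143 142 144 155] 200 [126 142 141 142 145] 202 [101 141 140 141 133] 204 [ 92 130 128 118 116] 206 [ 90 116 116 115 116] 208 [ 97 117 116 117 115] 210 [102 117 120 125 133] 212 [116 136 139 140 148] 214 [128 151 154 138 146] 216 [144 146 129 135 149] 218 [149 149 112 118 149] 220 [142 149 104 107 150] 222 [138 151 116 117 149] 224 [125 151 145 144 146] 226 [110 146 147 128 132] t: 18.12
eef_pos: [0.6174, 0.0873, 0.2251]
ee_rot: [3.141, 0.004, -3.028]
force: [0.1, -0.4, -0.1]
width: 0.0002
gripper_force: 0.0
18.1667 diff0 15.2
182 [47 46 44 47 47] 184 [49 47 48 52 57] 186 [ 51  56  93 110 134] 188 [ 80  94 162 165 173] 190 [117 126 169 172 175] 192 [136 156 169 167 187] 194 [124 145 159 152 222] 196 [135 147 147 147 212] 198 [146 148 147 147 168] 200 [140 148 147 152 155] 202 [129 157 173 206 209] 204 [130 212 224 230 229] 206 [108 229 230 229 227] 208 [ 92 228 220 204 189] 210 [ 95 184 152 139 133] 212 [102 135 135 135 136] 214 [116 138 139 151 175] 216 [132 176 207 218 226] 218 [147 226 230 222 220] 220 [142 219 189 161 158] 222 [140 157 122 119 149] 224 [133 151 146 144 143] 226 [140 144 143 123 110]
```

The guard is down and the lip is back at rows 216–220, as at the start. I'll withdraw and compare everything with the first pictures.

```bash
python3 -m crank '[{"dx":-0.01,"dy":-0.035,"dz":0,"twist":0,"grip":-1},{"dx":-0.02,"dy":-0.07,"dz":0,"twist":0,"grip":-1},{"dx":-0.03,"dy":-0.105,"dz":0,"twist":0,"grip":-1},{"dx":-0.045,"dy":-0.14,"dz":0,"twist":0,"grip":-1},{"dx":-0.06,"dy":-0.175,"dz":0,"twist":0,"grip":-1}]' >/dev/null
python3 -m crank '[{"dx":-0.015,"dy":-0.035,"dz":0,"twist":0,"grip":-1},{"dx":-0.03,"dy":-0.07,"dz":0,"twist":0,"grip":-1},{"dx":-0.05,"dy":-0.1,"dz":0,"twist":0,"grip":-1},{"dx":-0.07,"dy":-0.13,"dz":0,"twist":0,"grip":-1},{"dx":-0.09,"dy":-0.16,"dz":0,"twist":0,"grip":-1}]' >/dev/null
python3 -m crank '[{"dx":-0.02,"dy":-0.035,"dz":0,"twist":0,"grip":-1},{"dx":-0.04,"dy":-0.07,"dz":0,"twist":0,"grip":-1},{"dx":-0.06,"dy":-0.1,"dz":0,"twist":0,"grip":-1},{"dx":-0.08,"dy":-0.13,"dz":0,"twist":0,"grip":-1},{"dx":-0.1,"dy":-0.16,"dz":0,"twist":0,"grip":-1}]'
python3 -m crank '[{"dx":-0.02,"dy":-0.035,"dz":0,"twist":0,"grip":-1},{"dx":-0.04,"dy":-0.07,"dz":0,"twist":0,"grip":-1},{"dx":-0.06,"dy":-0.1,"dz":0,"twist":0,"grip":-1},{"dx":-0.07,"dy":-0.13,"dz":0,"twist":0,"grip":-1},{"dx":-0.07,"dy":-0.13,"dz":0,"twist":0,"grip":-1}]'
python3 - <<'E'
from h import *
import cv2
for n,regs in(('top',dict(guard=np.s_[130:180,262:310],stop=np.s_[200:232,264:296],tape=np.s_[98:155,312:372],squee=np.s_[200:270,332:395],knife=np.s_[120:205,180:200],bottle=np.s_[225:265,152:202])),('side',dict(guard=np.s_[184:226,264:308],stop=np.s_[198:230,210:240]))):
    f=arm.grab_frame(n);g=cv2.cvtColor(f,cv2.COLOR_RGB2GRAY);r=cv2.imread(f'pics/{n}0.png',0)
    for k,s in regs.items():
        p=cv2.phaseCorrelate(np.float32(r[s]),np.float32(g[s]))
        print(n,k,np.abs(g[s].astype(int)-r[s]).mean().round(1),np.round(p[0],2),round(p[1],2))
print(arm.get_state()['t'],arm.get_state()['eef_pos'])
E
```

```text
t: 19.42
eef_pos: [0.3645, -0.409, 0.2208]
ee_rot: [3.141, -0.001, -3.029]
force: [0.7, -0.1, 0.4]
width: 0.0001
gripper_force: 0.0
t: 19.83
eef_pos: [0.2935, -0.5416, 0.2198]
ee_rot: [3.14, -0.002, -3.033]
force: [0.9, 0.6, 0.2]
width: 0.0005
gripper_force: 0.0
top guard 1.8 [-0.02 -0.04] 1.0
top stop 2.1 [-0.04 -0.08] 1.09
top tape 2.7 [-0.02 -0.02] 0.99
top squee 2.5 [ 0.03 -0.07] 0.99
top knife 2.6 [0.07 0.01] 1.03
top bottle 2.6 [-0.06  0.03] 0.96
side guard 0.9 [0.52 0.53] 1.01
side stop 1.1 [ 0.05 -0.04] 1.01
19.9333 [ 0.29494092 -0.53838301  0.21997412]
```

The guard is shut exactly as at the start, and the stop button and bystanders haven't moved. The toggle was seen on.

```bash
python3 -c "
from station import arm
print(arm.job_done())"
```

```text
the job is handed in; nothing more can be done
None
```

Job handed in: the toggle is on (seen before the guard closed), the guard is fully shut, and the stop button and loose items are unmoved; but the guard tipped to its stop and stayed up when I drew the finger out, so I nudged it from behind to make it drop.

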